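Lift a silver roundel with a spatula and slip it into its case

ROBOT

A 6-joint arm with a two-finger parallel gripper is mounted at the origin on the work surface. World frame = base frame: x ahead of the robot, y to its left, z up, the work surface at z = 0. Lengths are in m, angles in rad, forces in N, time in s.
With the tool pointing down it reaches from about 0.25 to 0.775 m from the base axis. Payload 4 kg.
Tool frame: the origin (TCP) lies between the finger pads; the fingertips stand 11 mm ahead of it and the grasp point (between the pads) lies 8 mm behind it (robot.tip_extent is the z of the fingertips in the tool frame, in m); z points along the fingers, y is the line along which they close (so a half turn about z gives the same grasp; the last joint's range is limited). The gripper opens to 94 mm and grips with 3 to 60 N. Pads are 16 mm wide; open, the fingers measure 119 mm over their backs; the gripper's body (75 mm by 177 mm) begins 78 mm behind the grasp point.
Start: joints at [-1.354, 0.087, 1.371, -0, 1.684, -0.103], TCP at [0.173, -0.522, 0.217] pointing down, gripper open.
Joint ranges: [-3.1, 3.1], [-0.76, 2.03], [0.27, 2.55], [-1.08, 4.22], [0.17, 2.65], [-2.57, 2.57]. Speed limits (rad/s): [2.79, 2.79, 3.14, 3.14, 3.14, 3.14].

INTERFACE

Orientations are given as [roll, pitch, yaw] about the fixed x, y, z axes, in that order (R = Rz(yaw) Ry(pitch) Rx(roll)).
In Python, from bench import robot, imaging gives the robot as it stands.
- The arm moves only by the shell command python3 -m pendant 'ROWS'. ROWS is JSON, a list of rows, each a list of 7 numbers: the shift along the world's x, y, z in cm, then the turn, a rotation vector about the world's x, y, z in degrees, then the opening, from 0 (shut) to 1 (fully open). In form: [[dx, dy, dz, ax, ay, az, jaw], ...]. A call has 1 to 8 rows; each row shifts and turns the commanded pose from where the row before left it; what a row does not reach is not made up. A row lasts 1/10 s, in which the tool goes at most 50 mm and 8.59 degrees, less where a joint would pass 70% of its speed; a pose out of reach is approached as far as the arm can. A call is refused whole if a number of a shift passes 5 or a number of a turn 8.59, either way. A call with a gripper value outside its range is refused whole. The fingers move at their own pace and stop on an object; the grip force is fixed at half the most. Time passes only in rows, so rows that do not move let the fingers close. It gives the time, the measured TCP pose, the force, the opening and the grip force at its end, in the units of the state.
- robot.get_obs(): the state, without advancing time (a new reading comes with each control period).
- imaging.snapshot(name): name is "scene" or "side" or "wrist"; returns the picture (384x512x3 uint8, red, green, blue); there is no depth.
- imaging.camera_params(name): a dict with "camera_matrix" (3x3 intrinsics, pixels), "R" (3x3) and "t" (3): a world point X has camera coordinates R X + t. Camera axes: x right, y down, z forward; pixel columns grow to the right and rows downward; lengths in m; the calibration is good to about 2 mm. The wrist camera is an equidistant fisheye: a pixel r from the principal point sees the ray r / f radians off the axis. A picture is of the moment at which its call begins: read the wrist's pose just before it. camera_params takes no time and is no camera call; for the wrist camera it gives the pose at the moment of the call.
- robot.close_job(): hands the job in; it is judged then, once.
The state is a dict: "time": time; "joint_positions": joint angles; "qvel": joint speeds; "joint_torque": joint torques, N m; "tool_pos": TCP position; "ee_rot": TCP orientation; "wrist_force": force on the tool from outside, world axes, zero at the start; "wrist_torque": the same for the moment, N m; "width": finger opening in m; "finger_force": force on a finger pad.
Only numpy, scipy, OpenCV 4.12 (cv2) and the standard library are available. Lean on these libraries where they do the work, as an engineer would, in place of code of your own. Each camera call takes 0.05 s, during which the arm holds its last target. There are 200 camera calls.

TASK

Without touching the silver roundel with the fingers, slide the spatula under it, gently pushing it against the board's two stops to hold it back, until it lies flat and well onto the blade, close to the turned-up heel, and lift it over the rim of the padded board. Slide it into the wooden slip case from the front, under the side lips, until it lies flat on both rails, fully home against the back. Draw the spatula out and lay it flat on the table again, clear of case and board; leave everything else where it is and never let the roundel tip over.

Things in the scene. Friction and masses are not known exactly. Their poses are not given: they have to be found in the camera images.
- roundel: embossed silver roundel, a flat solid disc 112 mm across and 8 mm thick (embossing to 14 mm in the middle), about 0.12 kg. Its underside is flat out to radius 46 mm, then bevelled up to 4 mm height at the rim (radius 56 mm). Origin: centre of its underside; z up.
- board: low fixed board, 270 (x) x 170 (y) mm, cream foam top 12 mm above the table; origin on the table, x from -140 to 130 mm, +x away from the robot. Wooden rim on its near edge (x = -140 to -132 mm), 8 mm above the foam. Across its far half a clamped stop bar with two 18 mm high blocks in an open V (35 degrees off square each side), set anywhere within 50 mm along x.
- board_mid (a point): point on the foam, 12 mm above the table, axes as the board's. A roundel pushed along +x against both stop blocks has its centre on this x axis, at x between -25 and +25 mm from here: the setting of the stop bar is not reported, it must be felt or seen.
- spatula: cranked spatula, 0.12 kg. Steel blade 78 (x) x 54 (y) x 2 mm; origin: centre of the blade's underside; +x points to its free front edge (x = +39 mm). Its heel (x = -39 to -36 mm) is turned up 14 mm; from there a 14 mm wide neck rises to a dark wooden handle 80 (x) x 18 (y) x 22 (z) mm, centred at x = -106, z = 50 mm. Lies on its blade, handle in the air towards the robot.
- spatula_grip (a point): grip point in the middle of the handle's section, at x = -82, z = 50 mm in the spatula's frame; grip across y (18 mm wide).
- case: pale wooden slip case, fixed, 55 mm high, 130 mm wide, open at the front (-x). Inside width 118 mm; along each side wall a 22 mm wide rail (tops 30 mm above the table, 74 mm free between them, floor 4 mm thick) and, 20 mm above it, a lip (82 mm open between the lips). A 46 mm high back stop at x = 57 mm. Origin: centre of the underside; +x points into the case.
- case_seat (a point): point midway between the rails, at their top height (30 mm), where the centre of the roundel's underside is when fully home against the back stop (1 mm play); axes as the case's. In x from here: rails -60 to 57 mm, walls and lips start at -62 mm, the mouth flares from there to 135 mm wide at -85 mm.
- pads: stack of round white cotton pads, 70 mm across, 24 mm high; a bystander, origin under its centre.
- bowl: white ceramic bowl, 116 mm across, 45 mm high; a bystander, origin under its centre.
- swab_jar: glass jar, 84 mm across, 105 mm high, with swab sticks up to 175 mm; a bystander, origin under its centre.
- pump: turquoise pump bottle, 72 mm across, 116 mm high; a bystander, origin under its centre.
- brush: wooden bristle brush, 200 x 30 x 30 mm, lying along its own x; a bystander, origin under its centre.
- jar_lid: red jar lid, 80 mm across, 14 mm high; a bystander, origin under its centre.
There are look-alikes about, which are no part of the job. What is shaped like the spatula but red is not meant. Leave any green or turquoise look-alike of the roundel alone.

How it is judged:
By the outcome, as a careful person would: the job done as asked, in the order asked, and still so for the second after the job is handed in, with the robot touching nothing.
It also fails if it takes over 72 s, if anything falls off the work surface, if the arm or the gripper's body presses on something with over 40 N, if the wrist force passes 120 N, or if a joint passes its speed limit or range.

## Working session

There is one attempt and no reset: what is moved stays moved. The work goes in short steps, Python scripts to look and compute and a shell command to move; the robot and the scene stay as the last step left them, time stands still between calls to the robot, and variables do not carry over. Pictures are saved under pics/ and viewed, at most 10 in all, crops included, and the job is handed in when it is done.

```bash
mkdir -p pics; ls; python3 - <<'E'
from bench import robot, imaging
import cv2,numpy as np
for n in ("scene","side","wrist"):
    p=imaging.camera_params(n); im=imaging.snapshot(n)
    np.save(f"pics/{n}0.npy",im)
    cv2.imwrite(f"pics/{n}0.png",im[:,:,::-1]); print(n,{k:np.round(v,3).tolist() if not isinstance(v,str) else v for k,v in p.items()})
a=cv2.imread("pics/scene0.png");cv2.imwrite("pics/scene0b.png",cv2.resize(a,(800,600),interpolation=cv2.INTER_CUBIC))
a=cv2.imread("pics/side0.png");cv2.imwrite("pics/side0b.png",cv2.resize(a,(800,600),interpolation=cv2.INTER_CUBIC))
print(robot.get_obs())
E
```

```text
pics
scene {'camera_matrix': [[442.021, 0.0, 249.953], [0.0, 442.021, 189.424], [0.0, 0.0, 1.0]], 'R': [[-0.264, 0.964, -0.007], [0.806, 0.217, -0.551], [-0.53, -0.152, -0.834]], 't': [0.14, -0.371, 1.763]}
side {'camera_matrix': [[480.496, 0.0, 249.87], [0.0, 480.496, 191.063], [0.0, 0.0, 1.0]], 'R': [[-0.678, -0.735, -0.003], [-0.462, 0.429, -0.776], [0.572, -0.525, -0.63]], 't': [0.361, 0.287, 1.177]}
wrist {'camera_matrix': [[297.319, 0.0, 258.396], [0.0, 297.319, 192.75], [0.0, 0.0, 1.0]], 'R': [[0.316, -0.949, -0.002], [-0.91, -0.303, 0.284], [-0.27, -0.088, -0.959]], 't': [-0.548, -0.031, 0.393]}
{'time': 0.15, 'joint_positions': array([-1.35412925e+00,  8.78003038e-02,  1.37185134e+00, -1.48297458e-05,
        1.68360684e+00, -1.03098037e-01]), 'qvel': array([-1.57432864e-03, -2.09333379e-03, -3.36479108e-03,  1.62528342e-03,
        3.77023466e-05, -7.47808872e-04]), 'joint_torque': array([ 1.44575519e-03, -3.40642977e+01, -3.02792072e+01,  7.17885629e-02,
        3.05298844e-02, -1.11588076e-04]), 'tool_pos': array([ 0.17279718, -0.52174276,  0.21559309]), 'ee_rot': array([-3.13993415e+00, -1.56779413e-04,  3.19763326e-01]), 'wrist_force': array([ 1.14761115,  0.13569188, -0.12388135]), 'wrist_torque': array([-0.01080348, -0.02085398,  0.03959272]), 'finger_force': 0.0, 'width': 0.09329228734137324}
```

View pics/scene0b.png

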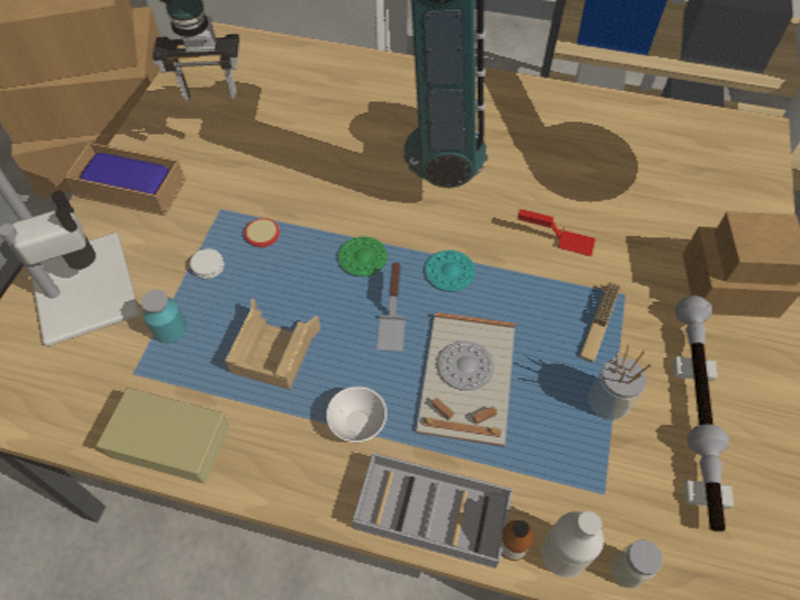

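View pics/side0b.png

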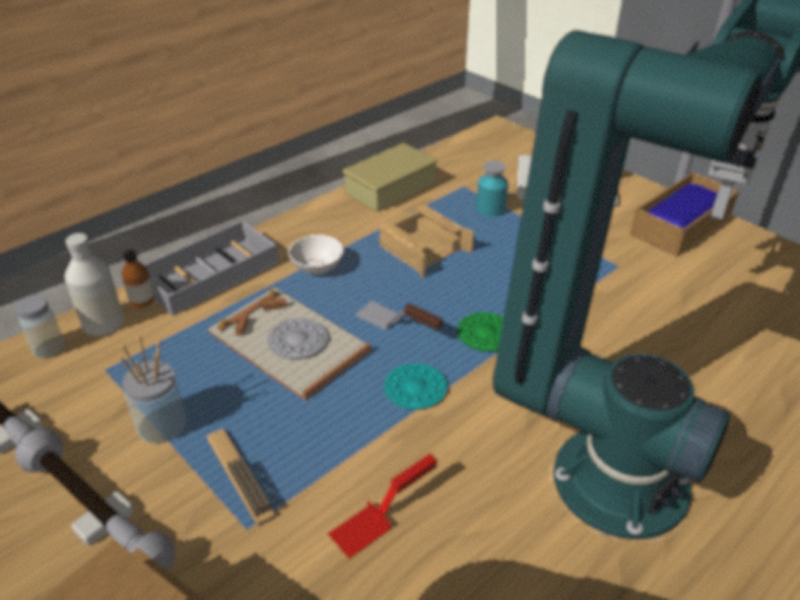

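The candidates (800x600 scene view):
- **Spatula:** the steel one with the dark handle at (391,305) fits. The red one at (560,235) is a look-alike.
- **Roundel:** the silver one on the board at (466,365) fits. The green one at (362,256) and the turquoise one at (450,270) are look-alikes.
- **Case:** at (272,345).

I'll confirm these in an enlarged crop.

```bash
cat > h.py <<'E'
import numpy as np,cv2
from bench import robot,imaging
def ray(n,uv,P=None):
    P=P or imaging.camera_params(n); K=np.array(P["camera_matrix"]);R=np.array(P["R"]);t=np.array(P["t"])
    uv=np.atleast_2d(np.asarray(uv,float)); c=-R.T@t
    x=(uv-K[:2,2])/[K[0,0],K[1,1]]
    if n=="wrist":
        r=np.linalg.norm(x,axis=1,keepdims=True); d=np.hstack([x/np.maximum(r,1e-9)*np.sin(r),np.cos(r)])
    else: d=np.hstack([x,np.ones((len(x),1))])
    return c,d@R
def plane(n,uv,z,P=None):
    c,d=ray(n,uv,P); return c+d*((z-c[2])/d[:,2])[:,None]
def proj(n,X,P=None):
    P=P or imaging.camera_params(n); K=np.array(P["camera_matrix"]);q=np.atleast_2d(X)@np.array(P["R"]).T+P["t"]
    if n=="wrist":
        r=np.linalg.norm(q[:,:2],axis=1,keepdims=True);x=q[:,:2]/np.maximum(r,1e-9)*np.arctan2(r,q[:,2:3])
    else: x=q[:,:2]/q[:,2:3]
    return x*[K[0,0],K[1,1]]+K[:2,2]
E
python3 - <<'E'
from h import *
a=cv2.imread("pics/scene0.png")[138:288,138:338];cv2.imwrite("pics/crop1.png",cv2.resize(a,(800,600),interpolation=cv2.INTER_CUBIC))
E
```

```text
(no output)
```

View pics/crop1.png

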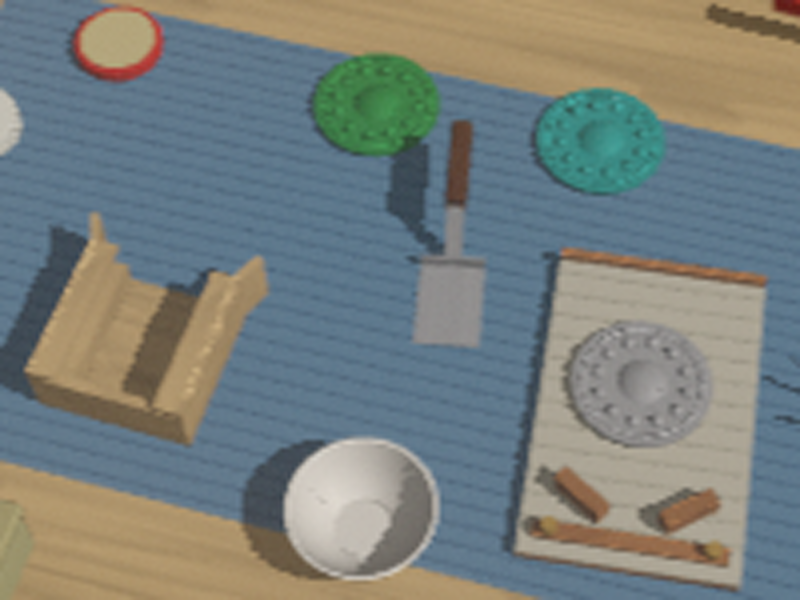

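The crop shows the steel spatula (blade 413–487, 258–346), the silver roundel (640,383) short of the two stop blocks, and the case opening up and to the right. Next I'll measure them.

```bash
python3 - <<'E'
from h import *
np.set_printoptions(precision=4,suppress=True)
o=lambda L:np.array(L)/4.+138-0.375
def show(n,L,z): X=plane("scene",o(L),z); print(n,z,X[:,:2].tolist() and np.round(X[:,:2],4).tolist()); return X
print("cam",ray("scene",[[0,0]])[0],ray("side",[[0,0]])[0])
b=show("board far corners",[[515,552],[740,585]],.012)
b2=show("rim near corners",[[565,248],[767,275]],.02)
show("blade f-l f-r h-l h-r",[[413,343],[480,347]],.002);show("heel top",[[418,258],[487,262]],.014)
show("handle ends top",[[463,122],[457,205]],.061)
show("case back top",[[30,375],[183,412]],.055);show("case front tips",[[95,215],[262,258]],.055)
show("case bottom back",[[35,400],[190,440]],0)
# roundel contour
im=cv2.imread("pics/scene0.png")
hsv=cv2.cvtColor(im,cv2.COLOR_BGR2HSV)
for nm,cen in (("roundel",(640,383)),("blade",(447,303))):
    c=o(cen);y,x=int(c[1]),int(c[0]);print(nm,hsv[y-2:y+3:2,x-2:x+3:2].tolist())
print(hsv[int(o((600,290))[1]),int(o((600,290))[0])])
E
```

```text
cam [1.271  0.2127 1.2672] [-0.2963  0.7598  0.9656]
board far corners 0.012 [[0.7609, 0.1148], [0.7424, 0.2829]]
rim near corners 0.02 [[0.4927, 0.0898], [0.4751, 0.2564]]
blade f-l f-r h-l h-r 0.002 [[0.6029, -0.0107], [0.5923, 0.0431]]
heel top 0.014 [[0.5304, -0.0268], [0.5193, 0.0297]]
handle ends top 0.061 [[0.4184, -0.0181], [0.5008, -0.001]]
case back top 0.055 [[0.7355, -0.2801], [0.7346, -0.1545]]
case front tips 0.055 [[0.5837, -0.2864], [0.5874, -0.1406]]
case bottom back 0 [[0.7312, -0.2897], [0.732, -0.1573]]
roundel [[[10, 6, 125], [15, 4, 137], [15, 3, 146]], [[0, 2, 131], [10, 5, 142], [20, 5, 150]], [[15, 8, 135], [15, 7, 145], [12, 8, 152]]]
blade [[[150, 2, 143], [170, 5, 144], [0, 4, 144]], [[15, 4, 143], [15, 4, 144], [0, 2, 142]], [[0, 2, 144], [10, 5, 145], [0, 4, 143]]]
[ 20  33 172]
```

```bash
python3 -m pendant '[[3.3,2.9,1.2,0,0,-1,1],[3.3,2.9,1.2,0,0,-1,1],[3.3,2.9,1.2,0,0,-1,1],[3.3,2.9,1.2,0,0,-1,1],[3.3,2.9,1.2,0,0,-1,1],[3.3,2.9,1.2,0,0,-1,1],[3.3,2.9,1.2,0,0,-1,1],[3.3,2.9,1.2,0,0,0,1]]'; python3 -m pendant '[[4,3.5,0,0,0,0,1],[4,3.5,0,0,0,0,1],[0,0,0,0,0,0,1],[0,0,0,0,0,0,1]]'
python3 - <<'E'
from h import *
P=imaging.camera_params("wrist");im=imaging.snapshot("wrist");import pickle;pickle.dump((P,im),open("pics/w1.pkl","wb"))
cv2.imwrite("pics/w1.png",cv2.resize(im[:,:,::-1],(800,600),interpolation=cv2.INTER_CUBIC))
print(robot.get_obs()["tool_pos"],robot.get_obs()["ee_rot"],ray("wrist",[[0,0]],P)[0])
# roundel in scene
s=cv2.imread("pics/scene0.png");h=cv2.cvtColor(s,cv2.COLOR_BGR2HSV)
m=((h[:,:,1]<18)&(h[:,:,2]>60)).astype(np.uint8)*255
cs,_=cv2.findContours(m,cv2.RETR_EXTERNAL,cv2.CHAIN_APPROX_NONE)
for c in cs:
    A=cv2.contourArea(c);x,y,w,hh=cv2.boundingRect(c)
    if 200<A<1500 and 200<x<320: 
        e=cv2.fitEllipse(c);print(A,e,plane("scene",[e[0]],.018),plane("scene",[e[0]],.002))
E
```

```text
time: 0.95
tool_pos: [0.4379, -0.2886, 0.3127]
ee_rot: [-3.141, 0.0, 0.197]
wrist_force: [-0.4, -0.3, -0.1]
width: 0.0938
finger_force: 0.0
time: 1.35
tool_pos: [0.5126, -0.2234, 0.3116]
ee_rot: [-3.141, 0.002, 0.2]
wrist_force: [0.1, 0.0, 0.1]
width: 0.0943
finger_force: 0.0
[ 0.51189053 -0.22434645  0.31199378] [-3.14146772e+00  1.35080722e-03  1.98051156e-01] [ 0.59381921 -0.20618028  0.4800631 ]
824.0 ((297.8775939941406, 233.61817932128906), (30.348834991455078, 34.65986633300781), 102.00540924072266) [[0.59988019 0.17711145 0.018     ]] [[0.59128434 0.17665596 0.002     ]]
332.0 ((250.082275390625, 211.01034545898438), (15.404932022094727, 34.893707275390625), 5.287477016448975) [[0.5590068  0.00857465 0.018     ]] [[0.54988743 0.00596047 0.002     ]]
394.0 ((338.8749084472656, 5.229110240936279), (11.10062026977539, 59.3732795715332), 94.49935150146484) [[-0.62352505  0.11389654  0.018     ]] [[-0.64779078  0.11263136  0.002     ]]
```

View pics/w1.png

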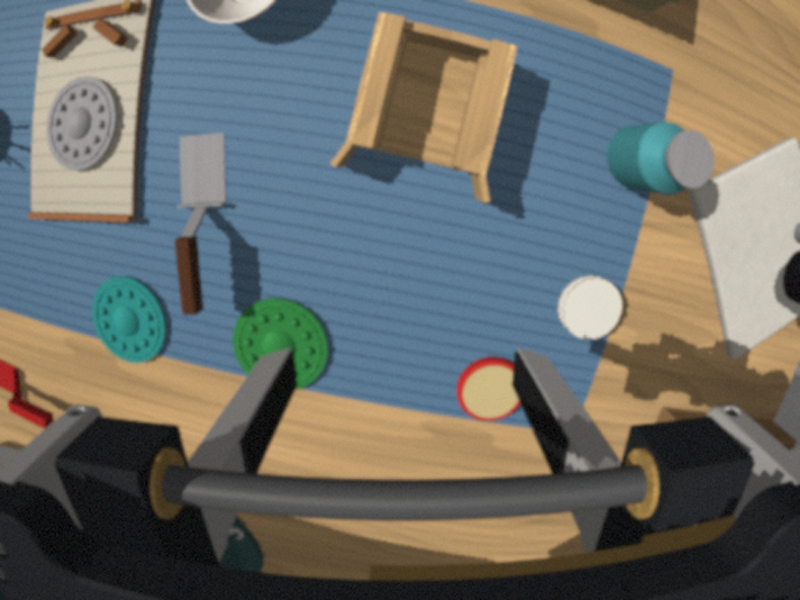

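The wrist view shows the case clearly: back corners (379,13) and (517,45), flare tips (333,165) and (487,202). It also has the spatula (203,170) and the roundel (83,123).

```bash
python3 - <<'E'
from h import *;import pickle
np.set_printoptions(precision=4,suppress=True)
P,im=pickle.load(open("pics/w1.pkl","rb"))
W=lambda L,z:plane("wrist",(np.array(L)+.5)/1.5625-.5,z,P)[:,:2]
for n,L,z in (("case back top",[[379,13],[517,45]],.055),("front tips",[[333,165],[487,202]],.055),("blade front",[[180,135],[223,132]],.002),("heel",[[179,206],[225,206]],.014),("handle",[[187,238],[191,313]],.061),("rim",[[30,216],[133,220]],.02),("board far",[[155,0]],.012),("blocks",[[45,55],[75,35],[97,22],[124,42]],.03)):
    print(n,W(L,z).tolist())
h=cv2.cvtColor(im,cv2.COLOR_RGB2HSV)
m=((h[:,:,1]<22)&(h[:,:,2]>60)).astype(np.uint8)*255
cs,_=cv2.findContours(m,cv2.RETR_EXTERNAL,cv2.CHAIN_APPROX_NONE)
for c in cs:
    A=cv2.contourArea(c);x,y,w,hh=cv2.boundingRect(c)
    if A>300 and x<150 and y<150:
        for z in (.018,.002):
            X=plane("wrist",c[:,0],z,P)[:,:2]; r=cv2.minAreaRect((X*1000).astype(np.float32));cc,rr=cv2.minEnclosingCircle((X*1000).astype(np.float32))
            print(A,z,r,cc,rr)
E
```

```text
case back top [[0.7324561474153366, -0.15418688500598146], [0.7307593119248139, -0.2835063805691466]]
front tips [[0.5832416195077339, -0.14197304709365782], [0.5782337833674305, -0.2867820382593783]]
blade front [[0.5907175819639517, 0.043517438375701156], [0.599269933407472, -0.00837061346760909]]
heel [[0.5142128517430411, 0.026825195644117783], [0.5222087654318163, -0.02829648150401512]]
handle [[0.492087369872621, -0.009267394846677046], [0.41539226845273247, -0.019853834573997975]]
rim [[0.4748128069173738, 0.253798638632065], [0.491475399624529, 0.08257922064285209]]
board far [[0.7441941078738291, 0.10789502474092075]]
blocks [[0.6772178290874638, 0.24939084051063112], [0.7001156930591167, 0.2032582406001973], [0.7146609955214963, 0.17213825348388387], [0.6893948378358563, 0.12454555399399911]]
1302.5 0.018 ((540.0928344726562, 0.5930900573730469), (108.3617172241211, 52.19847106933594), 8.958226203918457) (539.3701171875, 1.6953816413879395) 59.13559341430664
1302.5 0.002 ((538.232421875, 7.753101348876953), (112.11405944824219, 54.00596237182617), 8.958224296569824) (537.4847412109375, 8.893555641174316) 61.18332290649414
2030.0 0.018 ((595.1985473632812, 179.89907836914062), (111.70711517333984, 112.126953125), 10.322833061218262) (595.8050537109375, 179.6065673828125) 57.500850677490234
2030.0 0.002 ((595.2461547851562, 193.26791381835938), (115.57523345947266, 116.00960540771484), 10.322821617126465) (595.8738403320312, 192.96531677246094) 59.491947174072266
```

```bash
python3 -m pendant '[[-0.7,4.3,-2,0,0,0,1],[-0.7,4.3,-2,0,0,0,1],[-0.7,4.3,-2,0,0,0,1],[-0.7,4.3,-2,0,0,0,1],[-0.7,4.3,-2,0,0,0,1],[0,0.2,-3,0,0,0,0.6],[0,0,0,0,0,0,0.6],[0,0,0,0,0,0,0.6]]'
python3 - <<'E'
from h import *
P=imaging.camera_params("wrist");im=imaging.snapshot("wrist");import pickle;pickle.dump((P,im),open("pics/w2.pkl","wb"))
cv2.imwrite("pics/w2.png",cv2.resize(im[:,:,::-1],(800,600),interpolation=cv2.INTER_CUBIC))
E
```

```text
time: 2.2
tool_pos: [0.4767, -0.0087, 0.1828]
ee_rot: [3.141, 0.001, 0.195]
wrist_force: [-0.2, -0.3, 0.0]
width: 0.0731
finger_force: 0.0
```

View pics/w2.png

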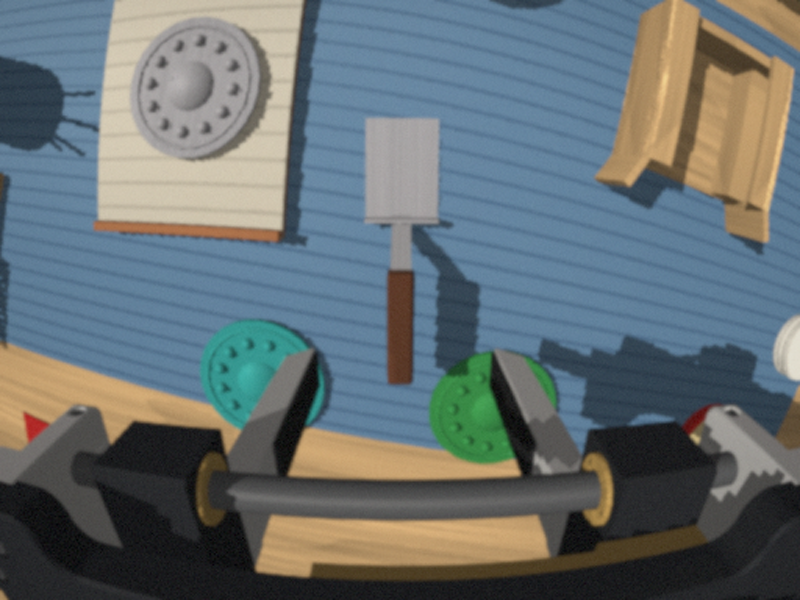

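Spatula is straight ahead between the fingers: blade 366–440 × 118–222, handle (400,270)–(400,382). The roundel is at (195,88).

```bash
python3 - <<'E'
from h import *;import pickle
np.set_printoptions(precision=4,suppress=True)
P,im=pickle.load(open("pics/w2.pkl","rb"))
W=lambda L,z:np.round(plane("wrist",(np.array(L)+.5)/1.5625-.5,z,P)[:,:2],4)
h=cv2.cvtColor(im,cv2.COLOR_RGB2HSV)
for n,L,z in (("blade front",[[366,118],[440,118]],.002),("blade heel bottom",[[366,217],[439,217]],.002),("heel top",[[365,221],[440,222]],.014),("handle front top",[[389,270],[413,270]],.061),("handle back",[[389,382],[412,382]],.061),("rim",[[94,223],[281,233]],.02),("rim inner",[[97,216],[284,226]],.02),("board far r",[[303,0]],.012),("board l",[[115,0]],.012),("case back top",[[668,0],[790,62]],.055),("tips",[[598,178],[767,240]],.055)):
    print(n,W(L,z).tolist())
m=((h[:,:,1]<25)&(h[:,:,2]>60)).astype(np.uint8)*255
cs,_=cv2.findContours(m,cv2.RETR_EXTERNAL,cv2.CHAIN_APPROX_NONE)
for c in cs:
    if cv2.contourArea(c)>300 and c[:,0,1].max()<160:
        z=.018 if c[:,0,0].mean()<200 else .002
        X=(plane("wrist",c[:,0],z,P)[:,:2]*1000).astype(np.float32);print(z,cv2.minAreaRect(X),cv2.minEnclosingCircle(X))
E
```

```text
blade front [[0.589, 0.0432], [0.5997, -0.0104]]
blade heel bottom [[0.5155, 0.0291], [0.5262, -0.0249]]
heel top [[0.5139, 0.0286], [0.5239, -0.0252]]
handle front top [[0.4919, 0.005], [0.4949, -0.0101]]
handle back [[0.4139, -0.0098], [0.417, -0.0254]]
rim [[0.4777, 0.2575], [0.495, 0.0879]]
rim inner [[0.484, 0.2545], [0.5005, 0.0864]]
board far r [[0.6721, 0.1072]]
board l [[0.6703, 0.2781]]
case back top [[0.7286, -0.1499], [0.734, -0.279]]
tips [[0.5812, -0.1192], [0.58, -0.2874]]
0.018 ((595.6636962890625, 180.01129150390625), (113.5784683227539, 111.50305938720703), 88.82740020751953) ((595.8207397460938, 179.8800048828125), 57.258827209472656)
```

```bash
python3 -m pendant '[[0,0.1,-4,0,0,0,0.6],[0,0.1,-4,0,0,0,0.6],[0,0.05,-4,0,0,0,0.6],[0,0,-2.1,0,0,0,0.6],[0,0,0,0,0,0,0.6],[0,0,0,0,0,0,0.3],[0,0,0,0,0,0,0],[0,0,0,0,0,0,0]]';python3 -m pendant '[[0,0,0,0,0,0,0],[0,0,0,0,0,0,0],[0,0,0,0,0,0,0],[0,0,0,0,0,0,0]]'
```

```text
time: 3.05
tool_pos: [0.479, -0.0053, 0.0439]
ee_rot: [3.14, -0.004, 0.197]
wrist_force: [0.2, -0.0, -0.1]
width: 0.0361
finger_force: 0.0
time: 3.45
tool_pos: [0.4775, -0.0047, 0.042]
ee_rot: [3.141, -0.001, 0.198]
wrist_force: [0.1, 0.6, 2.3]
width: 0.0177
finger_force: 29.9
```

```bash
python3 -m pendant '[[0,0,2,0,0,0,0],[0,0,4,0,0,0,0],[0,0,2.4,0,0,0,0],[-1.6,3.3,1.2,-0.28,2.74,-1.4,0],[-1.6,3.3,1.2,-0.28,2.74,-1.4,0],[-1.6,3.4,0,-0.28,2.74,-1.4,0],[-1.6,3.4,0,-0.28,2.74,-1.4,0],[-1.6,3.3,0,0,0,0,0]]';python3 -m pendant '[[0,0,0,0,0,0,0],[0,0,0,0,0,0,0]]'
python3 - <<'E'
from h import *
P=imaging.camera_params("wrist");im=imaging.snapshot("wrist");import pickle;pickle.dump((P,im),open("pics/w3.pkl","wb"))
cv2.imwrite("pics/w3.png",cv2.resize(im[:,:,::-1],(800,600),interpolation=cv2.INTER_CUBIC))
print(robot.get_obs()["tool_pos"],robot.get_obs()["ee_rot"])
E
```

```text
time: 4.25
tool_pos: [0.3968, 0.1635, 0.1486]
ee_rot: [-3.133, 0.194, 0.1]
wrist_force: [1.0, 0.6, -1.4]
width: 0.018
finger_force: 30.0
time: 4.45
tool_pos: [0.3967, 0.1625, 0.149]
ee_rot: [-3.133, 0.193, 0.102]
wrist_force: [0.0, -0.3, -1.1]
width: 0.0176
finger_force: 30.0
[0.39705336 0.16191361 0.14910401] [-3.13340635  0.19246624  0.10084292]
```

View pics/w3.png

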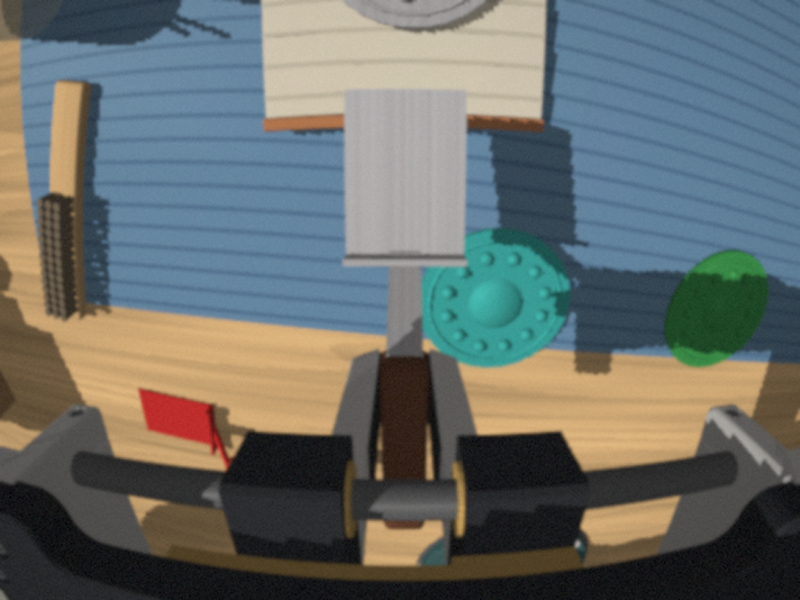

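The blade (345–466, front edge row 91) is centred over the rim (265–544). The roundel's near edge is at (421,28). I'll calibrate the blade in the tool frame.

```bash
cat >> h.py <<'E'
from scipy.spatial.transform import Rotation as Ro
def toolpts(L,tz,P,tp,rp):
    """800x600 px -> points in tool frame on plane tool z=tz"""
    R=Ro.from_euler("xyz",rp).as_matrix();c,d=ray("wrist",(np.array(L)+.5)/1.5625-.5,P)
    c=R.T@(c-tp);d=d@R;return c+d*((tz-c[2])/d[:,2])[:,None]
E
python3 - <<'E'
from h import *;import pickle
np.set_printoptions(precision=4,suppress=True)
P,im=pickle.load(open("pics/w3.pkl","rb"));tp=[.3967,.1622,.149];rp=[-3.1334,.1928,.101]
print(toolpts([[345,91],[466,91]],.040,P,tp,rp));print(toolpts([[344,264],[467,264]],.028,P,tp,rp))
X=plane("wrist",(np.array([[265,130],[544,130],[264,121],[544,121]])+.5)/1.5625-.5,.02,P);print(X)
W=plane("wrist",(np.array([[421,28]])+.5)/1.5625-.5,.018,P);print(W)
E
```

```text
[[ 0.1177 -0.0274  0.04  ]
 [ 0.1179  0.0261  0.04  ]]
[[ 0.0413 -0.0271  0.028 ]
 [ 0.0414  0.0263  0.028 ]]
[[0.4725 0.2569 0.02  ]
 [0.49   0.0888 0.02  ]
 [0.4781 0.2578 0.02  ]
 [0.4955 0.0897 0.02  ]]
[[0.5405 0.1693 0.018 ]]
```

```bash
python3 -m pendant '[[2.9,0.2,-2,0,0,0,0],[0,0,-2.5,0,0,0,0],[0,0,-1.5,0,0,0,0],[0,0,-1,0,0,0,0],[0,0,0,0,0,0,0]]';python3 -m pendant '[[0,0,-0.15,0,0,0,0],[0.3,0.03,0,0,0,0,0],[0.3,0.03,0,0,0,0,0],[0.3,0.03,0,0,0,0,0],[0.3,0.03,0,0,0,0,0]]';python3 -m pendant '[[0.3,0.03,0,0,0,0,0],[0.3,0.03,0,0,0,0,0],[0.3,0.03,0,0,0,0,0],[0.3,0.03,0,0,0,0,0],[0,0,0,0,0,0,0]]'
```

```text
time: 5.0
tool_pos: [0.4254, 0.1631, 0.078]
ee_rot: [-3.133, 0.195, 0.099]
wrist_force: [-0.5, 0.8, -0.9]
width: 0.0176
finger_force: 30.0
time: 5.5
tool_pos: [0.4385, 0.1656, 0.0784]
ee_rot: [-3.133, 0.192, 0.101]
wrist_force: [-0.6, -0.4, -2.1]
width: 0.0176
finger_force: 30.0
time: 6.0
tool_pos: [0.4507, 0.1666, 0.0779]
ee_rot: [-3.133, 0.191, 0.1]
wrist_force: [-0.7, 0.5, -1.7]
width: 0.0177
finger_force: 30.0
```

```bash
python3 -m pendant '[[0.3,0.03,0,0,0,0,0],[0.3,0.03,0,0,0,0,0],[0.3,0.03,0,0,0,0,0],[0.3,0.03,0,0,0,0,0],[0,0,0,0,0,0,0]]';python3 -m pendant '[[0.3,0.03,0,0,0,0,0],[0.3,0.03,0,0,0,0,0],[0,0,0,0,0,0,0]]'
python3 - <<'E'
from h import *
P=imaging.camera_params("wrist");im=imaging.snapshot("wrist");s=imaging.snapshot("scene");sd=imaging.snapshot("side");import pickle;pickle.dump((P,im,s,sd),open("pics/w4.pkl","wb"))
a=cv2.resize(s[195:300,235:345,::-1],(440,420),interpolation=cv2.INTER_CUBIC);b=cv2.resize(sd[175:260,125:245,::-1],(360,255),interpolation=cv2.INTER_CUBIC);c=cv2.resize(im[0:200,150:400,::-1],(360,288),interpolation=cv2.INTER_CUBIC)
o=np.zeros((545,800,3),np.uint8);o[:420,:440]=a;o[:255,440:]=b;o[256:544,440:]=c;cv2.imwrite("pics/w4.png",o)
E
```

```text
time: 6.5
tool_pos: [0.4628, 0.1678, 0.078]
ee_rot: [-3.133, 0.191, 0.1]
wrist_force: [-0.3, 0.1, -2.0]
width: 0.0176
finger_force: 30.0
time: 6.8
tool_pos: [0.4687, 0.1685, 0.078]
ee_rot: [-3.133, 0.191, 0.1]
wrist_force: [0.4, 0.8, -2.4]
width: 0.018
finger_force: 30.0
```

View pics/w4.png

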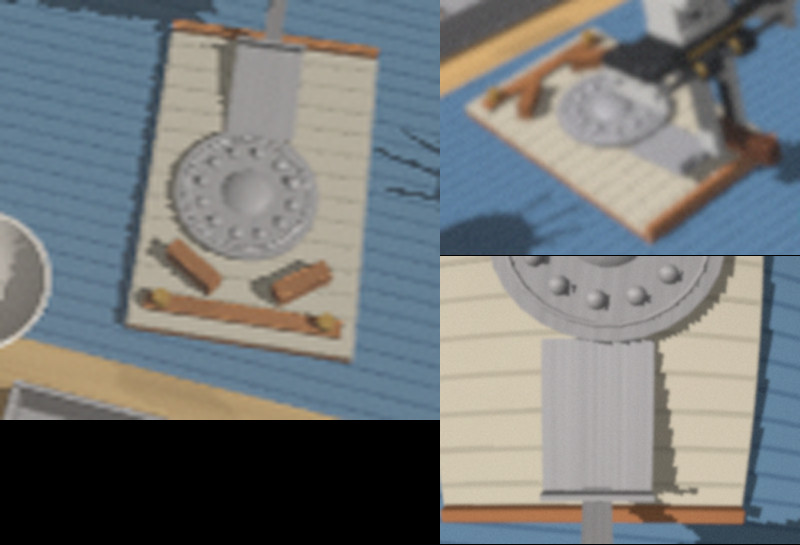

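```bash
python3 -m pendant '[[-0.17,-0.02,-0.58,0.27,-2.74,0,0],[-0.17,-0.02,-0.58,0.27,-2.74,0,0],[-0.17,-0.02,-0.58,0.27,-2.74,0,0],[-0.17,-0.02,-0.58,0.27,-2.74,0,0],[0,0,0,0,0,0,0],[0,0,0,0,0,0,0]]'; python3 -m pendant '[[0,0,-0.05,0,0,0,0],[0,0,0,0,0,0,0]]'
```

```text
time: 7.55
tool_pos: [0.4614, 0.1677, 0.0554]
ee_rot: [-3.133, -0.0, 0.101]
wrist_force: [-1.4, 0.6, -0.9]
width: 0.0177
finger_force: 30.0
time: 7.75
tool_pos: [0.462, 0.1677, 0.0545]
ee_rot: [-3.133, -0.0, 0.1]
wrist_force: [0.5, 0.8, -0.6]
width: 0.0181
finger_force: 30.0
```

```bash
python3 -m pendant '[[0,0,-0.05,0,0,0,0],[0,0,0,0,0,0,0],[0,0,0,0,0,0,0]]';python3 -m pendant '[[0.3,0.03,0,0,0,0,0],[0.3,0.03,0,0,0,0,0],[0.2,0.02,0,0,0,0,0],[0.2,0.02,0,0,0,0,0],[0,0,0,0,0,0,0]]';python3 -m pendant '[[0.2,0.02,0,0,0,0,0],[0.2,0.02,0,0,0,0,0],[0,0,0,0,0,0,0]]'
```

```text
time: 8.05
tool_pos: [0.4619, 0.1677, 0.0542]
ee_rot: [-3.133, -0.001, 0.1]
wrist_force: [-0.6, -0.6, 1.0]
width: 0.018
finger_force: 30.0
time: 8.55
tool_pos: [0.4714, 0.1687, 0.0542]
ee_rot: [-3.133, 0.0, 0.1]
wrist_force: [-3.6, 0.1, 5.1]
width: 0.0177
finger_force: 30.0
time: 8.85
tool_pos: [0.4754, 0.1691, 0.0542]
ee_rot: [-3.133, 0.0, 0.1]
wrist_force: [-3.6, -0.5, 4.4]
width: 0.0176
finger_force: 30.0
```

```bash
python3 -m pendant '[[0.2,0.02,0,0,0,0,0],[0.2,0.02,0,0,0,0,0],[0,0,0,0,0,0,0]]';python3 -m pendant '[[0.2,0.02,0,0,0,0,0],[0.2,0.02,0,0,0,0,0],[0,0,0,0,0,0,0]]';python3 -m pendant '[[0.2,0.02,0,0,0,0,0],[0.2,0.02,0,0,0,0,0],[0,0,0,0,0,0,0]]'
```

```text
time: 9.15
tool_pos: [0.4792, 0.1695, 0.0542]
ee_rot: [-3.133, 0.0, 0.1]
wrist_force: [-4.2, -0.4, 6.0]
width: 0.0176
finger_force: 30.0
time: 9.45
tool_pos: [0.4831, 0.1699, 0.0542]
ee_rot: [-3.133, 0.001, 0.101]
wrist_force: [-5.0, -0.6, 6.6]
width: 0.0179
finger_force: 30.0
time: 9.75
tool_pos: [0.4874, 0.1703, 0.0542]
ee_rot: [-3.133, 0.0, 0.1]
wrist_force: [-4.1, -1.4, 4.8]
width: 0.018
finger_force: 30.0
```

Moderate forces (about 4–6 N). I'll check whether the blade is going under.

```bash
cat > look.py <<'E'
import sys,pickle
from h import *
n=sys.argv[1]
P=imaging.camera_params("wrist");o=robot.get_obs();im=imaging.snapshot("wrist");s=imaging.snapshot("scene");sd=imaging.snapshot("side");pickle.dump((P,im,s,sd,o),open(f"pics/{n}.pkl","wb"))
E
cat > ro.py <<'E'
# roundel outline (grey on cream) in scene, fit circle on plane z
from h import *
import sys,pickle
P,im,s,sd,o=pickle.load(open(f"pics/{sys.argv[1]}.pkl","rb"))
a=cv2.resize(s[195:300,235:345,::-1],(440,420),interpolation=cv2.INTER_CUBIC);b=cv2.resize(sd[165:250,125:245,::-1],(360,255),interpolation=cv2.INTER_CUBIC);c=cv2.resize(im[0:200,150:400,::-1],(360,288),interpolation=cv2.INTER_CUBIC)
q=np.zeros((545,800,3),np.uint8);q[:420,:440]=a;q[:255,440:]=b;q[256:544,440:]=c;cv2.imwrite(f"pics/{sys.argv[1]}.png",q)
E
python3 look.py w5; python3 ro.py w5
```

```text
(no output)
```

View pics/w5.png

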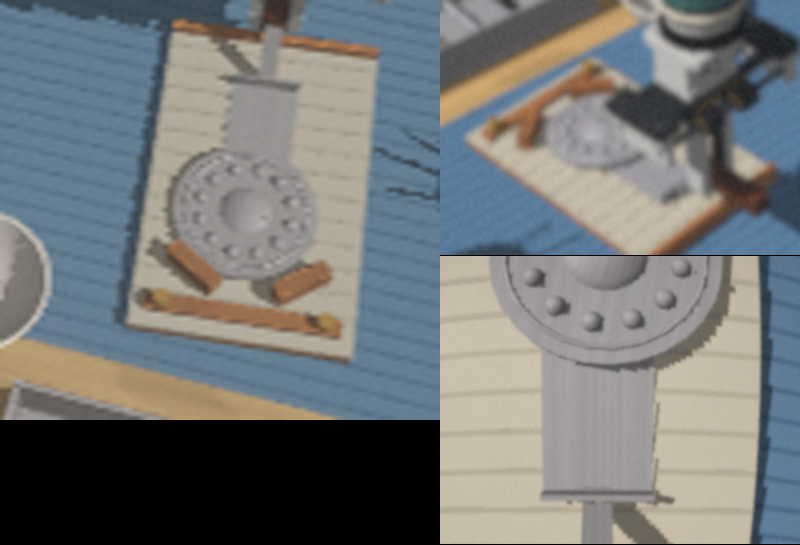

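The blade is about 13 mm under the rim, and the roundel is at the stops. The blade sits about 4 mm to the left (+y) of the roundel's centre, so I'll correct that while advancing.

```bash
python3 -m pendant '[[0.3,-0.07,0,0,0,0,0],[0.3,-0.07,0,0,0,0,0],[0.3,-0.07,0,0,0,0,0],[0,0,0,0,0,0,0]]';python3 -m pendant '[[0.3,-0.07,0,0,0,0,0],[0.3,0.03,0,0,0,0,0],[0.3,0.03,0,0,0,0,0],[0,0,0,0,0,0,0]]';python3 -m pendant '[[0.3,0.03,0,0,0,0,0],[0.3,0.03,0,0,0,0,0],[0.3,0.03,0,0,0,0,0],[0,0,0,0,0,0,0]]'
```

```text
time: 10.3
tool_pos: [0.4967, 0.1686, 0.0542]
ee_rot: [-3.132, -0.001, 0.101]
wrist_force: [-3.3, 1.2, 4.4]
width: 0.0178
finger_force: 30.0
time: 10.7
tool_pos: [0.5054, 0.1681, 0.0541]
ee_rot: [-3.133, -0.0, 0.101]
wrist_force: [-3.5, 0.6, 5.2]
width: 0.0177
finger_force: 30.0
time: 11.1
tool_pos: [0.5143, 0.1689, 0.0541]
ee_rot: [-3.133, 0.0, 0.1]
wrist_force: [-3.5, -0.4, 6.1]
width: 0.0178
finger_force: 30.0
```

```bash
python3 -m pendant '[[0.3,0.03,0,0,0,0,0],[0.3,0.03,0,0,0,0,0],[0.3,0.03,0,0,0,0,0],[0,0,0,0,0,0,0]]';python3 -m pendant '[[0.3,0.03,0,0,0,0,0],[0.3,0.03,0,0,0,0,0],[0,0,0,0,0,0,0]]';python3 -m pendant '[[0.2,0.02,0,0,0,0,0],[0.2,0.02,0,0,0,0,0],[0,0,0,0,0,0,0]]';python3 look.py w6; python3 - <<'E'
import pickle,numpy as np,cv2
P,im,s,sd,o=pickle.load(open("pics/w6.pkl","rb"));P5,i5,*_=pickle.load(open("pics/w5.pkl","rb"))
g=cv2.cvtColor(im,cv2.COLOR_RGB2GRAY);g5=cv2.cvtColor(i5,cv2.COLOR_RGB2GRAY)
# blade centreline col: composite 598 -> 150+(598-440)*250/360
c=round(150+158*250/360);print(c)
for k in (-14,14):print(k,[(r,int(g[r,c+k-1:c+k+2].mean())) for r in range(60,175,2)])
E
```

```text
time: 11.5
tool_pos: [0.5233, 0.1698, 0.0542]
ee_rot: [-3.133, 0.0, 0.1]
wrist_force: [-5.0, 0.0, 6.5]
width: 0.0181
finger_force: 30.0
time: 11.8
tool_pos: [0.5292, 0.1704, 0.0542]
ee_rot: [-3.133, 0.0, 0.101]
wrist_force: [-4.6, -0.9, 5.7]
width: 0.018
finger_force: 30.0
time: 12.1
tool_pos: [0.5328, 0.1708, 0.0542]
ee_rot: [-3.133, 0.001, 0.101]
wrist_force: [-4.8, -0.0, 6.5]
width: 0.0179
finger_force: 30.0
260
-14 [(60, 149), (62, 145), (64, 142), (66, 141), (68, 140), (70, 139), (72, 136), (74, 132), (76, 125), (78, 119), (80, 148), (82, 159), (84, 160), (86, 160), (88, 158), (90, 159), (92, 158), (94, 154), (96, 156), (98, 154), (100, 154), (102, 154), (104, 153), (106, 153), (108, 153), (110, 150), (112, 154), (114, 154), (116, 155), (118, 153), (120, 148), (122, 139), (124, 150), (126, 156), (128, 156), (130, 156), (132, 146), (134, 113), (136, 147), (138, 152), (140, 154), (142, 153), (144, 152), (146, 150), (148, 153), (150, 152), (152, 153), (154, 151), (156, 149), (158, 152), (160, 151), (162, 125), (164, 95), (166, 131), (168, 150), (170, 146), (172, 180), (174, 185)]
14 [(60, 90), (62, 95), (64, 113), (66, 131), (68, 136), (70, 150), (72, 155), (74, 155), (76, 156), (78, 158), (80, 157), (82, 157), (84, 156), (86, 156), (88, 155), (90, 154), (92, 153), (94, 153), (96, 153), (98, 154), (100, 156), (102, 154), (104, 155), (106, 154), (108, 155), (110, 155), (112, 155), (114, 150), (116, 150), (118, 128), (120, 149), (122, 157), (124, 155), (126, 155), (128, 149), (130, 109), (132, 82), (134, 100), (136, 133), (138, 149), (140, 153), (142, 153), (144, 153), (146, 152), (148, 151), (150, 153), (152, 151), (154, 153), (156, 151), (158, 151), (160, 151), (162, 129), (164, 96), (166, 131), (168, 149), (170, 127), (172, 101), (174, 98)]
```

```bash
cat > edge.py <<'E'
import pickle,numpy as np,cv2,sys
from h import *
np.set_printoptions(precision=1,suppress=True)
for n,lo,hi in [a.split(",") for a in sys.argv[1:]]:
    P,im,s,sd,o=pickle.load(open(f"pics/{n}.pkl","rb"));lo,hi=int(lo),int(hi)
    g=cv2.GaussianBlur(cv2.cvtColor(im,cv2.COLOR_RGB2GRAY),(3,3),0).astype(float)
    cols=np.arange(228,294,4);rows=[lo+int(np.argmin(np.diff(g[lo:hi,c]))) for c in cols]
    px=np.c_[cols,rows]*1.5625
    T=toolpts(px,.040-.004,P,o["tool_pos"],o["ee_rot"])*1000
    print(n,rows);print(T[:,:2].T)
    f=lambda p:np.hypot(T[:,0]-p[0],T[:,1]-p[1])-56
    from scipy.optimize import least_squares
    print("centre in tool mm (blade centre x=80,y=0)",least_squares(f,[130,0],loss="soft_l1").x)
E
python3 edge.py w5,60,90 w6,122,145
```

```text
w5 [65, 67, 68, 69, 71, 72, 73, 73, 74, 74, 74, 74, 73, 73, 72, 72, 71]
[[112.2 110.7 110.  109.2 107.8 107.1 106.3 106.3 105.6 105.7 105.7 105.7
  106.4 106.5 107.3 107.3 108.1]
 [-21.6 -18.9 -16.2 -13.5 -10.8  -8.1  -5.4  -2.7   0.    2.7   5.4   8.1
   10.8  13.5  16.2  18.9  21.7]]
centre in tool mm (blade centre x=80,y=0) [161.7   4.7]
w6 [130, 130, 131, 131, 132, 132, 132, 133, 132, 131, 130, 130, 128, 127, 125, 123, 122]
[[ 67.1  67.   66.3  66.3  65.6  65.6  65.6  64.9  65.6  66.3  67.   67.
   68.4  69.1  70.5  72.   72.7]
 [-21.9 -19.1 -16.3 -13.6 -10.8  -8.1  -5.4  -2.6   0.1   2.9   5.6   8.3
   11.1  13.8  16.6  19.3  22. ]]
centre in tool mm (blade centre x=80,y=0) [121.4  -6.4]
```

The roundel has now slid on-axis against both stops, so the blade is 6 mm too far right (-y). I'll shift it back over the rest of the stroke.

```bash
python3 -m pendant '[[0.29,0.15,0,0,0,0,0],[0.29,0.15,0,0,0,0,0],[0.29,0.15,0,0,0,0,0],[0,0,0,0,0,0,0]]';python3 -m pendant '[[0.29,0.15,0,0,0,0,0],[0.29,0.15,0,0,0,0,0],[0,0,0,0,0,0,0]]';python3 look.py w7; python3 edge.py w7,133,160
```

```text
time: 12.65
tool_pos: [0.5418, 0.1746, 0.0541]
ee_rot: [-3.135, 0.001, 0.1]
wrist_force: [-4.6, -1.1, 5.8]
width: 0.0176
finger_force: 30.0
time: 12.95
tool_pos: [0.5475, 0.1774, 0.0541]
ee_rot: [-3.135, 0.001, 0.1]
wrist_force: [-4.5, -2.0, 6.6]
width: 0.0181
finger_force: 30.0
w7 [135, 137, 138, 138, 139, 140, 158, 155, 155, 155, 154, 154, 153, 152, 151, 149, 147]
[[ 63.6  62.2  61.5  61.4  60.7  60.   47.4  49.5  49.5  49.5  50.2  50.2
   51.   51.7  52.4  53.9  55.3]
 [-21.9 -19.2 -16.4 -13.6 -10.9  -8.1  -5.4  -2.6   0.2   2.9   5.7   8.5
   11.3  14.1  16.8  19.6  22.4]]
centre in tool mm (blade centre x=80,y=0) [  5.6 -21.8]
```

```bash
python3 -m pendant '[[0.19,0.17,0,0,0,0,0],[0.19,0.17,0,0,0,0,0],[0,0,0,0,0,0,0]]';python3 -m pendant '[[0.1,0.01,0,0,0,0,0],[0,0,0,0,0,0,0]]';python3 look.py w8; python3 edge.py w8,146,161
```

```text
time: 13.4
tool_pos: [0.5513, 0.1803, 0.0541]
ee_rot: [-3.136, 0.001, 0.1]
wrist_force: [-2.9, -1.5, 5.8]
width: 0.0177
finger_force: 30.0
time: 13.6
tool_pos: [0.5519, 0.1806, 0.0541]
ee_rot: [-3.135, 0.002, 0.1]
wrist_force: [-5.6, -1.9, 6.4]
width: 0.0178
finger_force: 30.0
w8 [159, 159, 153, 159, 146, 146, 147, 151, 151, 147, 147, 159, 159, 159, 159, 157, 155]
[[ 46.7  46.7  51.   46.7  55.9  55.8  55.1  52.3  52.3  55.2  55.2  46.7
   46.7  46.8  46.8  48.2  49.7]
 [-22.2 -19.4 -16.5 -13.8 -10.9  -8.2  -5.4  -2.6   0.1   2.9   5.7   8.5
   11.3  14.1  16.9  19.7  22.5]]
centre in tool mm (blade centre x=80,y=0) [-3.7 -1.7]
```

```bash
python3 -m pendant '[[0.1,0.01,0,0,0,0,0],[0,0,0,0,0,0,0]]';python3 -m pendant '[[-0.1,-0.01,0.1,0.1,-1,0,0],[-0.1,-0.01,0.3,0.1,-1,0,0],[0,0,0.5,0,0,0,0],[0,0,0.7,0,0,0,0],[0,0,0.8,0,0,0,0],[0,0,0.8,0,0,0,0],[0,0,0.5,0,0,0,0],[0,0,0,0,0,0,0]]';python3 -m pendant '[[0,0,0,0,0,0,0]]'; python3 look.py w9; python3 - <<'E'
import pickle,cv2,numpy as np
P,im,s,sd,o=pickle.load(open("pics/w9.pkl","rb"))
a=cv2.resize(s[185:290,235:345,::-1],(440,420),interpolation=cv2.INTER_CUBIC);b=cv2.resize(sd[145:245,125:245,::-1],(360,300),interpolation=cv2.INTER_CUBIC);c=cv2.resize(im[60:260,135:385,::-1],(360,288),interpolation=cv2.INTER_CUBIC)
q=np.zeros((590,800,3),np.uint8);q[:420,:440]=a;q[:300,440:]=b;q[301:589,440:]=c;cv2.imwrite("pics/w9.png",q)
E
```

```text
time: 13.95
tool_pos: [0.5527, 0.1808, 0.0541]
ee_rot: [-3.135, 0.002, 0.1]
wrist_force: [-6.8, -1.3, 6.6]
width: 0.0178
finger_force: 30.0
time: 14.75
tool_pos: [0.5526, 0.1819, 0.0924]
ee_rot: [-3.133, -0.038, 0.1]
wrist_force: [-0.0, -0.5, -3.0]
width: 0.0176
finger_force: 30.0
time: 14.85
tool_pos: [0.5517, 0.1817, 0.0909]
ee_rot: [-3.133, -0.035, 0.1]
wrist_force: [-0.6, 0.0, -3.1]
width: 0.018
finger_force: 30.0
```

View pics/w9.png

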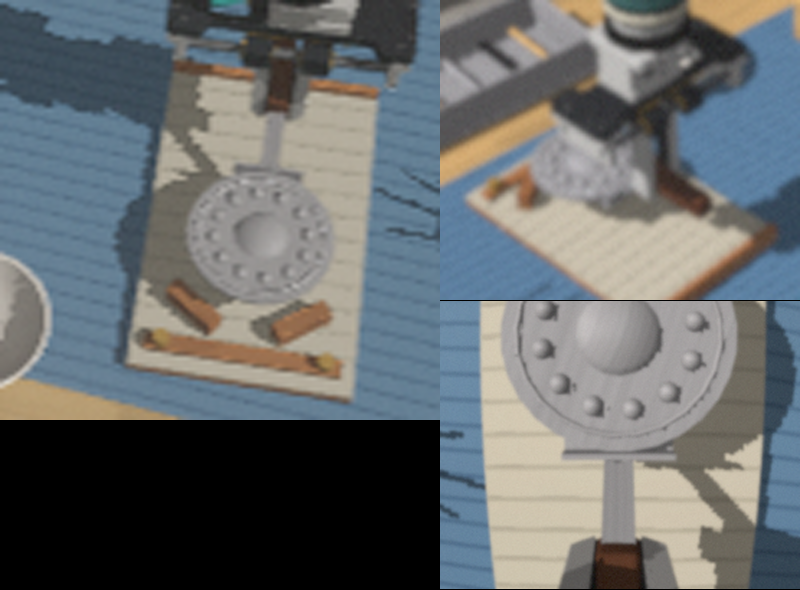

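The roundel lies flat, centred on the blade (619 vs 619) and right at the heel. I'll carry it to the case with gentle ramps.

```bash
python3 -m pendant '[[-0.14,-0.38,0.4,0,0,0,0],[-0.28,-0.75,0.8,0,0,0,0],[-0.42,-1.13,1,0,0,-0.4,0],[-0.56,-1.5,1,0,0,-0.4,0],[-0.69,-1.88,1,0,0,-0.4,0],[-0.69,-1.88,0.8,0,0,-0.5,0],[-0.69,-1.88,0.5,0,0,-0.5,0],[-0.69,-1.88,0.2,0,0,-0.5,0]]';python3 -m pendant '[[-0.69,-1.88,0,0,0,-0.5,0],[-0.69,-1.88,0,0,0,-0.5,0],[-0.69,-1.88,0,0,0,-0.5,0],[-0.69,-1.88,0,0,0,-0.5,0],[-0.69,-1.88,0,0,0,-0.5,0],[-0.69,-1.88,0,0,0,-0.5,0],[-0.69,-1.88,0,0,0,-0.5,0],[-0.69,-1.88,0,0,0,-0.5,0]]';python3 -m pendant '[[-0.69,-1.88,0,0,0,-0.4,0],[-0.69,-1.88,0,0,0,0,0],[-0.69,-1.88,0,0,0,0,0],[-0.69,-1.88,0,0,0,0,0],[-0.56,-1.5,0,0,0,0,0],[-0.42,-1.13,0,0,0,0,0],[-0.28,-0.75,0,0,0,0,0],[-0.14,-0.38,0,0,0,0,0]]';python3 -m pendant '[[0,0,0,0,0,0,0],[0,0,0,0,0,0,0]]';python3 look.py w10;python3 - <<'E'
import pickle,cv2
P,im,s,sd,o=pickle.load(open("pics/w10.pkl","rb"));print(o["tool_pos"],o["ee_rot"])
cv2.imwrite("pics/w10.png",cv2.resize(im[:,:,::-1],(800,600),interpolation=cv2.INTER_CUBIC))
E
```

```text
time: 15.8
tool_pos: [0.51, 0.067, 0.1501]
ee_rot: [-3.134, -0.039, 0.052]
wrist_force: [0.2, -0.1, -1.8]
width: 0.0177
finger_force: 30.0
time: 16.6
tool_pos: [0.4539, -0.0832, 0.1491]
ee_rot: [-3.134, -0.037, -0.018]
wrist_force: [-0.4, -0.6, -2.4]
width: 0.0178
finger_force: 30.0
time: 17.4
tool_pos: [0.4128, -0.1951, 0.1483]
ee_rot: [-3.134, -0.036, -0.025]
wrist_force: [0.0, 0.4, -1.8]
width: 0.0182
finger_force: 30.0
time: 17.6
tool_pos: [0.4134, -0.1939, 0.1478]
ee_rot: [-3.133, -0.035, -0.023]
wrist_force: [0.0, -0.8, -2.9]
width: 0.0174
finger_force: 30.0
[ 0.41336004 -0.19391294  0.14783044] [-3.13265804 -0.03536956 -0.0230342 ]
```

View pics/w10.png

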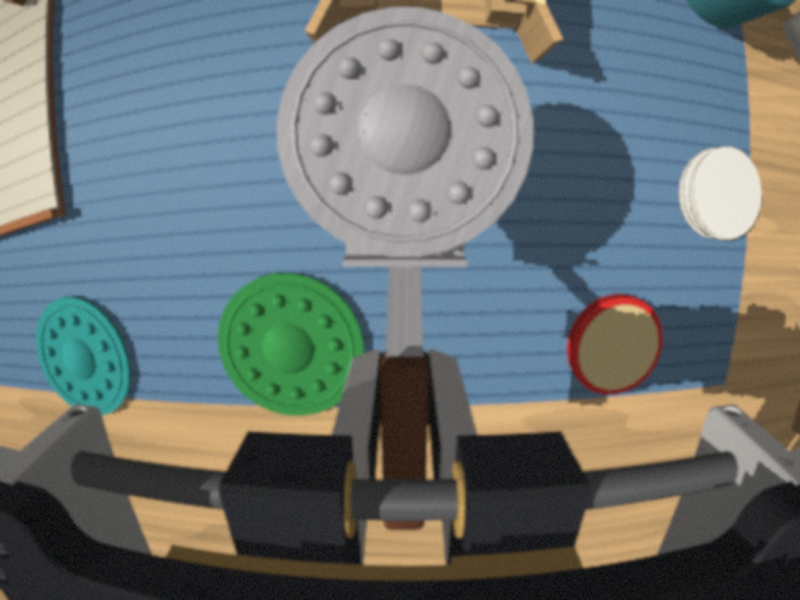

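The roundel is centred on the blade ((405,130) vs heel centre (405,262)). The case flare tips are at about (308,36) and (548,54). I'll compute the final alignment.

```bash
python3 - <<'E'
from h import *;import pickle
np.set_printoptions(precision=4,suppress=True)
P,im,s,sd,o=pickle.load(open("pics/w10.pkl","rb"))
tp,rp=o["tool_pos"],o["ee_rot"]
T=lambda L,z:toolpts(L,z,P,tp,rp)
print("rim l,r,near",T([[277,130],[534,130],[405,257]],.034))
W=lambda L,z:plane("wrist",(np.array(L)+.5)/1.5625-.5,z,P)[:,:2]
print("tips outer",W([[305,33],[562,45]],.055),"tips lower",W([[312,38],[536,62]],.055))
# scene view case: pale wood mask
h=cv2.cvtColor(s,cv2.COLOR_RGB2HSV)
# wrist1 relooks: edges of walls along x in w1 (800px coordinates), z=.055
P1,i1=pickle.load(open("pics/w1.pkl","rb"))
W1=lambda L,z:plane("wrist",(np.array(L)+.5)/1.5625-.5,z,P1)[:,:2]
print("w1 outer back",W1([[379,13],[517,45]],.055),"lip inner edges front",W1([[381,150],[453,166]],.055),"tips",W1([[333,163],[350,164],[478,196],[490,202]],.055))
E
```

```text
rim l,r,near [[ 0.1008 -0.0565  0.034 ]
 [ 0.101   0.0562  0.034 ]
 [ 0.0431 -0.0003  0.034 ]]
tips outer [[ 0.5828 -0.1388]
 [ 0.5752 -0.2885]] tips lower [[ 0.5791 -0.1429]
 [ 0.5629 -0.2717]]
w1 outer back [[ 0.7325 -0.1542]
 [ 0.7308 -0.2835]] lip inner edges front [[ 0.6046 -0.1823]
 [ 0.6036 -0.2489]] tips [[ 0.5851 -0.1416]
 [ 0.5869 -0.1572]
 [ 0.5818 -0.2773]
 [ 0.5789 -0.2895]]
```

```bash
python3 -m pendant '[[-0.1,-0.2,-0.4,0,0.2,0,0],[-0.2,-0.3,-0.8,-0.1,0.4,0,0],[-0.3,-0.4,-1.2,-0.1,0.4,0,0],[-0.2,-0.4,-1.2,-0.1,0.4,0,0],[-0.2,-0.3,-1.2,-0.1,0.4,0,0],[0,0,-1.2,-0.1,0.2,0,0],[0,0,-0.8,0,0,0,0],[0,0,-0.4,0,0,0,0]]';python3 -m pendant '[[0,0,0,0,0,0,0],[0,0,0,0,0,0,0]]'
```

```text
time: 18.55
tool_pos: [0.4027, -0.2098, 0.0744]
ee_rot: [-3.141, 0.001, -0.023]
wrist_force: [-0.1, -0.4, -2.7]
width: 0.0179
finger_force: 30.0
time: 18.75
tool_pos: [0.4036, -0.2104, 0.0762]
ee_rot: [3.14, -0.001, -0.023]
wrist_force: [0.7, -0.9, -1.7]
width: 0.0176
finger_force: 30.0
```

```bash
python3 -m pendant '[[0.4,-0.01,0,0,0,0,0],[0.8,-0.02,0,0,0,0,0],[0.8,-0.02,0,0,0,0,0],[0.8,-0.02,0,0,0,0,0],[0.8,-0.02,0,0,0,0,0],[0.4,-0.01,0,0,0,0,0],[0,0,0,0,0,0,0]]';python3 -m pendant '[[0.4,-0.01,0,0,0,0,0],[0.6,-0.015,0,0,0,0,0],[0.6,-0.015,0,0,0,0,0],[0.6,-0.015,0,0,0,0,0],[0.4,-0.01,0,0,0,0,0],[0,0,0,0,0,0,0]]'; python3 look.py w11; python3 - <<'E'
from h import *;import pickle
P,im,s,sd,o=pickle.load(open("pics/w11.pkl","rb"))
# grey roundel extents along rows in wrist image (low saturation) columns
h=cv2.cvtColor(im,cv2.COLOR_RGB2HSV);m=((h[...,1]<25)&(h[...,2]>60)).astype(np.uint8)
for r in (60,70,80,90,100,120,140):
    x=np.where(m[r,150:370])[0]+150;print(r,x.min() if len(x) else None,x.max() if len(x) else None)
E
```

```text
time: 19.45
tool_pos: [0.4439, -0.2112, 0.0757]
ee_rot: [3.141, -0.0, -0.023]
wrist_force: [-0.0, -0.1, -2.5]
width: 0.0177
finger_force: 30.0
time: 20.05
tool_pos: [0.4698, -0.212, 0.0758]
ee_rot: [3.141, -0.001, -0.023]
wrist_force: [-0.1, -0.9, -3.2]
width: 0.0176
finger_force: 30.0
60 181 337
70 156 339
80 178 341
90 178 341
100 179 339
120 187 332
140 201 318
```

```bash
python3 -m pendant '[[0.3,-0.01,0,0,0,0,0],[0.5,-0.01,0,0,0,0,0],[0.5,-0.01,0,0,0,0,0],[0.5,-0.015,0,0,0,0,0],[0.2,-0.01,0,0,0,0,0],[0,0,0,0,0,0,0]]';python3 -m pendant '[[0.3,-0.01,0,0,0,0,0],[0.5,-0.01,0,0,0,0,0],[0.5,-0.01,0,0,0,0,0],[0.5,-0.015,0,0,0,0,0],[0.2,-0.01,0,0,0,0,0],[0,0,0,0,0,0,0]]';python3 look.py w12; python3 - <<'E'
from h import *;import pickle
P,im,s,sd,o=pickle.load(open("pics/w12.pkl","rb"))
h=cv2.cvtColor(im,cv2.COLOR_RGB2HSV)
for r in (70,80,90,100,110,125,140):print(r,[tuple(h[r,c]//1) and (c,int(h[r,c,1]),int(h[r,c,2])) for c in list(range(165,200,3))+list(range(322,358,3))])
E
```

```text
time: 20.8
tool_pos: [0.4896, -0.2125, 0.0757]
ee_rot: [3.141, -0.001, -0.023]
wrist_force: [-0.9, 0.5, -3.2]
width: 0.0176
finger_force: 30.0
time: 21.4
tool_pos: [0.5096, -0.213, 0.0758]
ee_rot: [3.141, -0.001, -0.023]
wrist_force: [-1.2, 0.4, -3.0]
width: 0.0176
finger_force: 30.0
70 [(165, 102, 232), (168, 110, 218), (171, 111, 205), (174, 109, 222), (177, 106, 224), (180, 105, 224), (183, 110, 223), (186, 108, 226), (189, 104, 231), (192, 104, 228), (195, 84, 127), (198, 10, 102), (322, 50, 183), (325, 109, 210), (328, 109, 215), (331, 110, 214), (334, 111, 211), (337, 109, 204), (340, 110, 218), (343, 106, 222), (346, 108, 219), (349, 108, 221), (352, 102, 233), (355, 105, 224)]
80 [(165, 99, 240), (168, 107, 227), (171, 109, 223), (174, 106, 223), (177, 108, 225), (180, 111, 221), (183, 109, 223), (186, 107, 227), (189, 104, 232), (192, 108, 226), (195, 84, 124), (198, 3, 96), (322, 58, 185), (325, 109, 213), (328, 107, 216), (331, 111, 212), (334, 108, 217), (337, 110, 220), (340, 111, 219), (343, 108, 221), (346, 111, 219), (349, 108, 222), (352, 96, 241), (355, 106, 227)]
9
[... 1216 characters left out ...]
4, 86, 167), (177, 92, 175), (180, 94, 171), (183, 96, 154), (186, 90, 150), (189, 6, 166), (192, 6, 180), (195, 4, 182), (198, 4, 181), (322, 3, 175), (325, 4, 179), (328, 3, 171), (331, 72, 99), (334, 96, 90), (337, 97, 87), (340, 79, 87), (343, 54, 85), (346, 97, 92), (349, 108, 154), (352, 111, 181), (355, 111, 182)]
140 [(165, 92, 177), (168, 89, 180), (171, 89, 178), (174, 88, 180), (177, 89, 177), (180, 88, 179), (183, 89, 178), (186, 90, 181), (189, 88, 180), (192, 91, 180), (195, 91, 180), (198, 77, 181), (322, 87, 94), (325, 95, 94), (328, 89, 95), (331, 97, 92), (334, 93, 93), (337, 91, 95), (340, 97, 89), (343, 97, 95), (346, 90, 94), (349, 92, 97), (352, 90, 96), (355, 96, 104)]
```

The roundel is centred between the lips (lip edges at cols 195 and 322, roundel centre 259.5) and already under them. I'll keep going in.

```bash
python3 -m pendant '[[0.3,-0.01,0,0,0,0,0],[0.5,-0.01,0,0,0,0,0],[0.5,-0.015,0,0,0,0,0],[0.5,-0.015,0,0,0,0,0],[0.2,-0.01,0,0,0,0,0],[0,0,0,0,0,0,0]]';python3 -m pendant '[[0.3,-0.01,0,0,0,0,0],[0.5,-0.01,0,0,0,0,0],[0.5,-0.015,0,0,0,0,0],[0.4,-0.01,0,0,0,0,0],[0.2,0,0,0,0,0,0],[0,0,0,0,0,0,0]]';python3 -m pendant '[[0.2,0,0,0,0,0,0],[0.2,-0.01,0,0,0,0,0],[0.2,0,0,0,0,0,0],[0.2,-0.01,0,0,0,0,0],[0,0,0,0,0,0,0]]'
```

```text
time: 22.15
tool_pos: [0.5296, -0.2136, 0.0757]
ee_rot: [3.141, -0.0, -0.023]
wrist_force: [0.2, 0.9, -2.2]
width: 0.0179
finger_force: 30.0
time: 22.75
tool_pos: [0.5485, -0.214, 0.0757]
ee_rot: [3.141, -0.001, -0.023]
wrist_force: [0.8, -0.8, -3.2]
width: 0.0177
finger_force: 30.0
time: 23.25
tool_pos: [0.5565, -0.2143, 0.0758]
ee_rot: [3.141, -0.001, -0.023]
wrist_force: [-0.0, 0.2, -2.5]
width: 0.0178
finger_force: 30.0
```

```bash
python3 -m pendant '[[0.2,0,0,0,0,0,0],[0.2,-0.01,0,0,0,0,0],[0.2,0,0,0,0,0,0],[0,0,0,0,0,0,0]]';python3 -m pendant '[[0.15,0,0,0,0,0,0],[0.1,0,0,0,0,0,0],[0,0,0,0,0,0,0]]';python3 -m pendant '[[0.1,0,0,0,0,0,0],[0.1,0,0,0,0,0,0],[0,0,0,0,0,0,0]]'
```

```text
time: 23.65
tool_pos: [0.5625, -0.2144, 0.0758]
ee_rot: [3.141, -0.001, -0.023]
wrist_force: [1.0, 0.2, -2.7]
width: 0.0178
finger_force: 30.0
time: 23.95
tool_pos: [0.5649, -0.2144, 0.0758]
ee_rot: [3.141, -0.001, -0.023]
wrist_force: [-0.5, 0.4, -3.2]
width: 0.0179
finger_force: 30.0
time: 24.25
tool_pos: [0.5669, -0.2144, 0.0758]
ee_rot: [3.141, -0.001, -0.023]
wrist_force: [-0.3, -0.2, -2.2]
width: 0.0178
finger_force: 30.0
```

```bash
python3 -m pendant '[[0.1,0,0,0,0,0,0],[0.1,0,0,0,0,0,0],[0,0,0,0,0,0,0]]';python3 -m pendant '[[0.1,0,0,0,0,0,0],[0,0,0,0,0,0,0]]';python3 -m pendant '[[0.1,0,0,0,0,0,0],[0,0,0,0,0,0,0]]'
```

```text
time: 24.55
tool_pos: [0.5678, -0.2144, 0.0754]
ee_rot: [3.141, 0.002, -0.023]
wrist_force: [-4.0, 0.8, -1.7]
width: 0.0178
finger_force: 30.0
time: 24.75
tool_pos: [0.5682, -0.2143, 0.0751]
ee_rot: [3.141, 0.003, -0.024]
wrist_force: [-5.5, 0.6, -2.4]
width: 0.0178
finger_force: 30.0
time: 24.95
tool_pos: [0.569, -0.2143, 0.075]
ee_rot: [3.141, 0.004, -0.024]
wrist_force: [-5.7, 0.9, -1.5]
width: 0.0178
finger_force: 30.0
```

Contact came at the predicted place. I'll ease off a bit, lower the roundel onto the rails, push it home with the heel, then drop clear.

```bash
python3 -m pendant '[[-0.15,0,0,0,0,0,0],[0,0,-0.2,0,0,0,0],[0,0,-0.2,0,0,0,0],[0,0,-0.2,0,0,0,0],[0,0,-0.2,0,0,0,0],[0,0,0,0,0,0,0]]';python3 -m pendant '[[0.1,0,-0.1,0,0,0,0],[0.1,0,0,0,0,0,0],[0,0,0,0,0,0,0]]';python3 -m pendant '[[0.1,0,0,0,0,0,0],[0,0,0,0,0,0,0]]'
```

```text
time: 25.55
tool_pos: [0.569, -0.2144, 0.0681]
ee_rot: [3.141, 0.0, -0.023]
wrist_force: [-6.3, 1.4, 0.0]
width: 0.0179
finger_force: 30.0
time: 25.85
tool_pos: [0.5694, -0.2145, 0.0677]
ee_rot: [3.14, 0.004, -0.023]
wrist_force: [-11.1, 0.3, 4.6]
width: 0.0178
finger_force: 30.0
time: 26.05
tool_pos: [0.5695, -0.2144, 0.0677]
ee_rot: [3.141, 0.006, -0.024]
wrist_force: [-12.3, 1.3, 6.4]
width: 0.0177
finger_force: 30.0
```

```bash
python3 -m pendant '[[-0.2,0,0,0,0,0,0],[-0.2,0.01,0,0,0,0,0],[0,0,0,0,0,0,0]]';python3 -m pendant '[[0,0,0,0,0,0,0],[0,0,0,0,0,0,0]]'; python3 look.py w13; python3 edge.py w13,140,165;python3 - <<'E'
from h import *;import pickle
P,im,s,sd,o=pickle.load(open("pics/w13.pkl","rb"));print(o["tool_pos"])
g=cv2.cvtColor(im,cv2.COLOR_RGB2GRAY)
for c in (240,250,268,278):print(c,[(r,int(g[r,c])) for r in range(142,174,1)])
E
```

```text
time: 26.35
tool_pos: [0.5687, -0.2144, 0.0675]
ee_rot: [3.14, -0.002, -0.023]
wrist_force: [-4.8, -0.3, 0.8]
width: 0.0179
finger_force: 30.0
time: 26.55
tool_pos: [0.5687, -0.2144, 0.0674]
ee_rot: [3.14, -0.002, -0.023]
wrist_force: [-4.9, -0.2, 0.9]
width: 0.0173
finger_force: 30.0
w13 [160, 162, 163, 163, 163, 150, 151, 151, 151, 140, 140, 163, 163, 163, 162, 160, 159]
[[ 45.9  44.5  43.8  43.8  43.8  53.   52.3  52.3  52.3  60.   60.   43.8
   43.8  43.8  44.6  46.   46.7]
 [-22.1 -19.4 -16.6 -13.7 -10.9  -8.1  -5.3  -2.5   0.2   3.    5.7   8.7
   11.5  14.3  17.1  19.9  22.7]]
centre in tool mm (blade centre x=80,y=0) [-6.5  0.6]
[ 0.56868457 -0.21442646  0.06736186]
240 [(142, 148), (143, 164), (144, 171), (145, 172), (146, 171), (147, 171), (148, 170), (149, 164), (150, 159), (151, 160), (152, 170), (153, 168), (154, 170), (155, 171), (156, 173), (157, 177), (158, 175), (159, 177), (160, 178), (161, 177), (162, 177), (163, 166), (164, 138), (165, 113), (166, 116), (167, 147), (168, 168), (169, 174), (170, 165), (171, 137), (172, 102), (173, 80)]
250 [(142, 177), (143, 177), 
[... 437 characters left out ...]
(148, 173), (149, 175), (150, 172), (151, 169), (152, 166), (153, 167), (154, 172), (155, 167), (156, 168), (157, 170), (158, 173), (159, 173), (160, 174), (161, 174), (162, 174), (163, 172), (164, 171), (165, 160), (166, 144), (167, 154), (168, 167), (169, 171), (170, 169), (171, 158), (172, 143), (173, 135)]
278 [(142, 173), (143, 173), (144, 172), (145, 171), (146, 171), (147, 171), (148, 170), (149, 164), (150, 166), (151, 175), (152, 171), (153, 160), (154, 159), (155, 167), (156, 170), (157, 172), (158, 171), (159, 172), (160, 169), (161, 171), (162, 167), (163, 154), (164, 125), (165, 101), (166, 109), (167, 142), (168, 164), (169, 172), (170, 169), (171, 163), (172, 151), (173, 144)]
```

```bash
python3 -m pendant '[[-0.1,0,0,0,0,0,0],[0,0,0,0,0,0,0]]';python3 -m pendant '[[-0.1,0,0,0,0,0,0],[0,0,0,0,0,0,0]]';python3 -m pendant '[[-0.1,0,0,0,0,0,0],[0,0,0,0,0,0,0]]'
```

```text
time: 26.9
tool_pos: [0.5682, -0.2143, 0.0668]
ee_rot: [3.14, -0.003, -0.023]
wrist_force: [0.4, -0.2, -0.7]
width: 0.0176
finger_force: 30.0
time: 27.1
tool_pos: [0.5668, -0.2142, 0.0667]
ee_rot: [3.141, -0.002, -0.023]
wrist_force: [0.7, 1.0, -1.5]
width: 0.0178
finger_force: 30.0
time: 27.3
tool_pos: [0.5653, -0.2142, 0.0668]
ee_rot: [3.141, -0.001, -0.023]
wrist_force: [0.4, -0.4, -1.5]
width: 0.0178
finger_force: 30.0
```

```bash
python3 -m pendant '[[0,0,-0.3,0,0,0,0],[0,0,-0.3,0,0,0,0],[0,0,0,0,0,0,0]]';python3 -m pendant '[[-0.3,0.01,0,0,0,0,0],[-0.5,0.01,0,0,0,0,0],[-0.5,0.01,0,0,0,0,0],[-0.5,0.015,0,0,0,0,0],[0,0,0,0,0,0,0]]';python3 look.py w14;python3 - <<'E'
from h import *;import pickle
a=pickle.load(open("pics/w13.pkl","rb"))[2];b=pickle.load(open("pics/w14.pkl","rb"));print(b[4]["tool_pos"])
# expected roundel seat in scene; grey mask inside case opening region
def f(s):
    h=cv2.cvtColor(s,cv2.COLOR_RGB2HSV);m=((h[...,1]<25)&(h[...,2]>60)).astype(np.uint8)
    u=proj("scene",[[.668,-.2163,.040]])[0].astype(int);w=m[u[1]-25:u[1]+26,u[0]-25:u[0]+26]
    M=cv2.moments(w);return u,M["m00"],M["m10"]/M["m00"]-25,M["m01"]/M["m00"]-25
print(f(a),f(b[2]))
E
```

```text
time: 27.6
tool_pos: [0.5648, -0.214, 0.0599]
ee_rot: [3.141, 0.001, -0.023]
wrist_force: [-0.8, 0.2, -1.6]
width: 0.0178
finger_force: 30.0
time: 28.1
tool_pos: [0.5465, -0.2138, 0.0609]
ee_rot: [3.141, -0.0, -0.024]
wrist_force: [-0.7, 0.6, -1.0]
width: 0.018
finger_force: 30.0
[ 0.54652121 -0.21383617  0.06093212]
(array([172, 220]), 742.0, 0.2264150943396217, -0.8867924528301891) (array([172, 220]), 804.0, 1.0273631840796007, -2.118159203980099)
```

```bash
python3 -m pendant '[[-1,0.02,0,0,0,0,0],[-1.5,0.04,0,0,0,0,0],[-2,0.05,0,0,0,0,0],[-2,0.05,0,0,0,0,0],[-2,0.05,0,0,0,0,0],[-2,0.05,0,0,0,0,0],[-2,0.05,0,0,0,0,0],[0,0,0,0,0,0,0]]';python3 look.py w15;python3 - <<'E'
from h import *;import pickle
b=pickle.load(open("pics/w15.pkl","rb"));s=b[2];print(b[4]["tool_pos"])
h=cv2.cvtColor(s,cv2.COLOR_RGB2HSV);m=((h[...,1]<25)&(h[...,2]>60)).astype(np.uint8)
u=proj("scene",[[.668,-.2163,.040]])[0].astype(int);w=m[u[1]-25:u[1]+26,u[0]-25:u[0]+26]
for r in w[::2]:print("".join(".#"[v] for v in r))
n,l,st,ce=cv2.connectedComponentsWithStats(m);k=l[u[1],u[0]];ys,xs=np.where(l==k)
X=plane("scene",np.c_[xs,ys],.036);print(st[k],X[:,0].min(),X[:,0].max(),X[:,1].min(),X[:,1].max())
# boss: same for wrist view
im=b[1];hh=cv2.cvtColor(im,cv2.COLOR_RGB2HSV);m=((hh[...,1]<25)&(hh[...,2]>60)).astype(np.uint8)
uu=proj("wrist",[[.668,-.2163,.038]],b[0])[0];print(uu)
E
```

```text
time: 29.05
tool_pos: [0.42, -0.2103, 0.0605]
ee_rot: [3.141, 0.001, -0.025]
wrist_force: [0.6, -0.0, -1.3]
width: 0.0176
finger_force: 30.0
[ 0.41997073 -0.21031829  0.06054985]
.............#.....................................
.............#...#.................................
....................#..............................
....................#..............................
....................#..............................
.......................#..........................#
.......................#########...................
.................####################..............
................########################...........
...............#########################...........
..............#########################............
.............#########################.............
............#########################..............
...........#########################...............
..........#########################................
.........#########################.................
.........#########################..............#..
..........#######################..............#...
...........#####################..............#....
..............#################..............#.....
.....................#########.....................
...................................................
..#................................................
.........#................................#........
.........................................#.........
.......................#................#..........
[156 205  31  32 637] 0.6153991675029425 0.7202812653339545 -0.26332413486009254 -0.18559232160790998
[ 259.64024952 -105.4064207 ]
```

```bash
python3 -m pendant '[[0,0,2,0,0,0,0],[0,0,4,0,0,0,0],[1.15,4.1,0,0,0,2.54,0],[1.15,4.1,0,0,0,2.54,0],[1.15,4.1,0,0,0,2.54,0],[1.15,4.1,0,0,0,2.54,0],[1.15,4.16,0,0,0,2.54,0],[0,0,0,0,0,0,0]]';python3 -m pendant '[[0,0,-2,0,0,0,0],[0,0,-2.5,0,0,0,0],[0,0,-2,0,0,0,0],[0,0,-0.8,0,0,0,0],[0,0,0,0,0,0,0],[0,0,0,0,0,0,0]]'; python3 -m pendant '[[0,0,-0.2,0,0,0,0],[0,0,0,0,0,0,0]]'; python3 -m pendant '[[0,0,-0.2,0,0,0,0],[0,0,0,0,0,0,0]]'
```

```text
time: 30.0
tool_pos: [0.4814, -0.0002, 0.121]
ee_rot: [-3.14, -0.002, 0.206]
wrist_force: [0.3, 0.2, -1.5]
width: 0.018
finger_force: 30.0
time: 30.6
tool_pos: [0.4806, -0.0055, 0.0487]
ee_rot: [3.14, -0.002, 0.198]
wrist_force: [-0.6, -0.7, -0.4]
width: 0.0178
finger_force: 30.0
time: 30.8
tool_pos: [0.4804, -0.0053, 0.0467]
ee_rot: [3.14, -0.002, 0.198]
wrist_force: [0.2, 0.6, -1.2]
width: 0.018
finger_force: 30.0
time: 31.0
tool_pos: [0.48, -0.0051, 0.0441]
ee_rot: [3.14, -0.001, 0.198]
wrist_force: [-0.1, 0.2, -1.4]
width: 0.0178
finger_force: 30.0
```

```bash
python3 -m pendant '[[0,0,-0.1,0,0,0,0],[0,0,0,0,0,0,0]]'; python3 -m pendant '[[0,0,-0.1,0,0,0,0],[0,0,0,0,0,0,0]]';python3 -m pendant '[[0,0,-0.05,0,0,0,0],[0,0,0,0,0,0,0]]'
```

```text
time: 31.2
tool_pos: [0.48, -0.0052, 0.0435]
ee_rot: [3.14, -0.001, 0.198]
wrist_force: [-1.6, -0.5, 2.9]
width: 0.0177
finger_force: 30.0
time: 31.4
tool_pos: [0.48, -0.0053, 0.0424]
ee_rot: [3.14, -0.001, 0.198]
wrist_force: [-2.9, -0.3, 4.4]
width: 0.0181
finger_force: 30.0
time: 31.6
tool_pos: [0.48, -0.0053, 0.0421]
ee_rot: [3.14, -0.001, 0.198]
wrist_force: [-3.9, -0.4, 7.2]
width: 0.0177
finger_force: 30.0
```

```bash
python3 -m pendant '[[0,0,0,0,0,0,0.3],[0,0,0,0,0,0,0.5],[0,0,0,0,0,0,0.6],[0,0,0,0,0,0,0.6],[0,0,0,0,0,0,0.6],[0,0,0,0,0,0,0.6]]'; python3 -m pendant '[[0,0,1,0,0,0,0.6],[0,0,3,0,0,0,0.6],[0,0,4,0,0,0,0.6],[0,0,4,0,0,0,0.6],[0,0,2,0,0,0,0.6],[0,0,0,0,0,0,0.6]]';python3 -m pendant '[[0.8,-4.3,1.5,0,0,0,0.6],[0.8,-4.3,1.5,0,0,0,0.6],[0.8,-4.3,1.5,0,0,0,0.6],[0.8,-4.3,1.5,0,0,0,0.6],[0.8,-3.5,2,0,0,0,0.6],[0,0,0,0,0,0,0.6],[0,0,0,0,0,0,0.6]]';python3 look.py w16;python3 - <<'E'
from h import *;import pickle
np.set_printoptions(precision=4,suppress=True)
b=pickle.load(open("pics/w16.pkl","rb"));P,im=b[0],b[1];tp=b[4]["tool_pos"];print(tp)
h=cv2.cvtColor(im,cv2.COLOR_RGB2HSV);m=((h[...,1]<25)&(h[...,2]>60)).astype(np.uint8)
n,l,st,ce=cv2.connectedComponentsWithStats(m)
u=proj("wrist",[[.668,-.2163,.044]],P)[0].astype(int);print("seat px",u)
k=l[u[1],u[0]];ys,xs=np.where(l==k);X=plane("wrist",np.c_[xs,ys],.038,P);print("roundel",st[k],X[:,:2].min(0),X[:,:2].max(0))
w=cv2.resize(m[max(0,u[1]-60):u[1]+60,u[0]-70:u[0]+70],None,fx=.5,fy=.35,interpolation=cv2.INTER_NEAREST)
for r in w:print("".join(".#"[v] for v in r))
# spatula blade on table, scene
s=b[2];hs=cv2.cvtColor(s,cv2.COLOR_RGB2HSV);ms=((hs[...,1]<18)&(hs[...,2]>60)).astype(np.uint8)
v=proj("scene",[[.559,.009,.002]])[0].astype(int);n,l,st,ce=cv2.connectedComponentsWithStats(ms);k=l[v[1],v[0]];ys,xs=np.where(l==k)
print("blade",st[k],cv2.minAreaRect((plane("scene",np.c_[xs,ys],.002)[:,:2]*1000).astype(np.float32)))
# movement elsewhere: diff with the first scene image
d=cv2.absdiff(s,np.load("pics/scene0.npy")).max(2);d=(cv2.GaussianBlur(d,(5,5),0)>40).astype(np.uint8);n,l,st,ce=cv2.connectedComponentsWithStats(d)
for q in st[1:]:
    if q[4]>25:print("diff",q)
E
```

```text
time: 32.2
tool_pos: [0.4797, -0.0051, 0.0412]
ee_rot: [3.141, -0.0, 0.198]
wrist_force: [-0.4, 0.7, -0.3]
width: 0.0559
finger_force: 0.0
time: 32.8
tool_pos: [0.4822, -0.0054, 0.1863]
ee_rot: [3.138, -0.01, 0.198]
wrist_force: [-0.5, 0.8, -0.6]
width: 0.0565
finger_force: 0.0
time: 33.5
tool_pos: [0.5193, -0.2124, 0.2597]
ee_rot: [-3.14, 0.001, 0.197]
wrist_force: [-0.2, 0.5, 0.4]
width: 0.0567
finger_force: 0.0
[ 0.5193 -0.2124  0.2597]
seat px [285  59]
roundel [ 249   20   73   83 4672] [ 0.6116 -0.259 ] [ 0.7239 -0.1758]
......................................................................
.....................#.......................................#........
..................................................................#...
...............#............###.......................................
....................................#.................................
.........................................#............................
...............................................#......................
................................######..............#.................
[... 2073 characters left out ...]
...........#.............................................
..............................#.......................................
....................................#.................................
..........................................#...........................
......................................................................
blade [242 190  17  35 391] ((533.28955078125, 1.4194526672363281), (132.93902587890625, 52.94921875), 14.758951187133789)
diff [   75     0   277   146 18128]
diff [  58   78   89   52 1526]
diff [ 16 111  18  26 223]
diff [294 111  13   9  43]
diff [  45  126   97   40 1692]
diff [156 208  30  28 382]
diff [279 224  13  24  80]
diff [291 228   8   9  41]
```

```bash
python3 - <<'E'
from h import *;import pickle
b=pickle.load(open("pics/w16.pkl","rb"))
for nm,i0,i1,c in (("scene",np.load("pics/scene0.npy"),b[2],[.56,.009,.002]),("side",np.load("pics/side0.npy"),b[3],[.56,.009,.002])):
    v=proj(nm,[c])[0].astype(int)
    for s in (i0,i1):
        h=cv2.cvtColor(s,cv2.COLOR_RGB2HSV);m=((h[...,1]<30)&(h[...,2]>60)).astype(np.uint8)
        l=cv2.connectedComponents(m)[1];ys,xs=np.where(l==l[v[1],v[0]])
        hd=((h[...,0]<14)&(h[...,1]>90)&(h[...,2]<150)).astype(np.uint8);g=proj(nm,[[.455,-.012,.05]])[0].astype(int)
        y2,x2=np.where(hd[g[1]-14:g[1]+15,g[0]-14:g[0]+15])
        print(nm,len(xs),xs.mean(),ys.mean(),"handle",len(x2),x2.mean()-14,y2.mean()-14)
robot.close_job()
E
```

```text
scene 416 250.10576923076923 210.37740384615384 handle 70 0.31428571428571495 0.3000000000000007
scene 419 250.26491646778044 210.9618138424821 handle 70 0.3285714285714292 0.11428571428571388
side 257 242.49027237354085 201.27237354085602 handle 132 0.5606060606060606 0.45454545454545503
side 264 242.13257575757575 201.3901515151515 handle 125 0.13599999999999923 0.23199999999999932
the job is handed in; nothing more can be done
```

The roundel is seated in the slip case, pushed back until it met the back stop. The spatula is lying flat about where it started, and the job was handed in at about 34 s.

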